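# Drilled stone rings into their dishes

### The arm

A 6-joint arm with a two-finger parallel gripper is mounted at the origin on the work surface. World frame = base frame: x ahead of the robot, y to its left, z up, the work surface at z = 0. Lengths are in m, angles in degrees, forces in N, time in s.
With the tool pointing down it reaches from about 0.375 to 0.9 m from the base axis. Payload 3.1 kg.
Tool frame: the origin (TCP) lies at the very end of the fingers, on their centre line; the grasp point (between the pads) lies 19 mm behind it; z points along the fingers, y is the direction in which the jaws open and shut (so a half turn about z gives the same grasp; the last joint's range is limited). The gripper opens to 87 mm and grips with 3 to 60 N. Pads are 19 mm wide; open, the fingers measure 117 mm over their backs; the gripper's body (75 mm by 190 mm) begins 51 mm behind the grasp point.
Start: joints at [-85.8, 30.224, 82.088, -0, 67.689, -10.227], TCP at [0.156, -0.605, 0.223] pointing down, gripper open.
Joint ranges: [-176.69, 176.69], [-43.24, 126.21], [12.49, 139.97], [-82, 262], [0, 151.66], [-163.58, 163.58]. Speed limits (degrees/s): [159.86, 159.86, 180, 180, 180, 180].

### API

Orientations are given as a 3x3 rotation matrix whose columns are the frame's x, y, z axes.
In Python, from rig import read_state, capture, hand_in gives the robot as it stands. The module is installed in compiled form; this text tells all that it offers.
- The arm moves only by the tool send_rows, never from a script. Its argument "moves" is one flat list of numbers, 7 for each row, row after row: the turn, a rotation vector about the world's x, y, z in degrees, then the shift along the world's x, y, z in cm, then the gripper's target within -1 to 1 (fully open at 1, half-way at 0, shut at -1). In form: [rx, ry, rz, tx, ty, tz, hand, rx, ry, rz, tx, ty, tz, hand, ...]. A call has 1 to 20 rows; each row shifts and turns the commanded pose from where the row before left it; what a row does not reach is not made up. A row lasts 1/10 s, in which the tool goes at most 50 mm and 8.59 degrees, less where a joint would pass 70% of its speed; a pose out of reach is approached as far as the arm can. A call with a gripper value outside its range is refused whole. The fingers move at their own pace and stop on an object; the grip force is fixed at half the most. Time passes only in rows, so rows that do not move let the fingers close. It gives the time, the measured TCP pose, the force and the opening at its end, in the units of the state.
- read_state(): the state, without advancing time (a new reading comes with each control period).
- capture(name): name is "scene" or "top" or "wrist"; returns a dict with "pixels" (384x512x3 uint8, red, green, blue), "vertical_fov" (degrees; the focal length in pixels is half the picture's height over the tangent of half this angle, whatever the lens; pixels are square), "cx", "cy" (the principal point, pixels), "rvec" (rotation vector, rad) and "tvec" (3), from world to camera coordinates, as OpenCV has them. Camera axes: x right, y down, z forward; pixel columns grow to the right and rows downward; lengths in m; the calibration is good to about 2 mm. A picture is of the moment at which its call begins. There is no depth.
- hand_in(): hands the job in, once; it reports no verdict.
The state is a dict: "time_s": time; "joint_positions": joint angles; "qvel": joint speeds; "tau": joint torques, N m; "position": TCP position; "tcp_rot": TCP orientation; "force": force on the tool from outside, world axes, zero at the start; "moment": the same for the moment, N m; "opening": opening from 0.0 (shut) to 1.0 (fully open).
Only numpy, scipy, OpenCV 4.12 (cv2) and the standard library are available. Lean on these libraries where they do the work, as an engineer would, in place of code of your own. Each camera call takes 0.05 s, during which the arm holds its last target.

### The job

Pick out the three drilled stone rings and lay each one flat in the wooden dish of its own size: the large ring in the large dish, the medium ring in the medium dish, the small ring in the small dish. Set them down without dropping them, because the soft stone chips, and leave the two undrilled stone discs where they are.

Things in the scene. Friction and masses are not known exactly. Their poses are not given: they have to be found in the camera images.
- ring_large: the large drilled stone ring: pale grey-green soapstone, outer diameter 58 mm, a through hole of 26 mm, 22 mm thick, lying flat; about 125 g. Origin: centre of its underside, z up along the hole. It stands loose on the table (table top at z = 0).
- ring_medium: the medium drilled stone ring: pale grey-green soapstone, outer diameter 44 mm, a through hole of 20 mm, 22 mm thick, lying flat; about 72 g. Origin: centre of its underside, z up along the hole. It stands loose on the table (table top at z = 0).
- ring_small: the small drilled stone ring: pale grey-green soapstone, outer diameter 30 mm, a through hole of 14 mm, 22 mm thick, lying flat; about 33 g. Origin: centre of its underside, z up along the hole. It stands loose on the table (table top at z = 0).
- dish_large: the large dish, for the large ring: a shallow round dark wooden dish fixed to the table, outer diameter 86 mm, 10 mm high; its flat floor, 78 mm across, lies 6 mm above the table, so the lip rises only 4 mm above the floor. Origin: centre of its underside, z up.
- dish_medium: the medium dish, for the medium ring: a shallow round dark wooden dish fixed to the table, outer diameter 72 mm, 10 mm high; its flat floor, 64 mm across, lies 6 mm above the table, so the lip rises only 4 mm above the floor. Origin: centre of its underside, z up.
- dish_small: the small dish, for the small ring: a shallow round dark wooden dish fixed to the table, outer diameter 58 mm, 10 mm high; its flat floor, 50 mm across, lies 6 mm above the table, so the lip rises only 4 mm above the floor. Origin: centre of its underside, z up.
- plain_large: an undrilled stone disc, to be left alone: the same stone, 58 mm diameter, 22 mm thick, no hole, loose on the table. Origin: centre of its underside, z up.
- plain_medium: an undrilled stone disc, to be left alone: the same stone, 44 mm diameter, 22 mm thick, no hole, loose on the table. Origin: centre of its underside, z up.
Mind the look-alikes: they are no part of the job. Leave any blue or yellow look-alike of the ring_large alone.

How it is judged (in metres and radians):
At the end, for the whole second after the job is handed in: Each ring lies flat (tilt below 0.06 rad) on the floor of the dish of its own size, within 12 mm of the dish's centre, its underside 4 to 7.8 mm above the dish's underside, released and at rest (below 0.02 m/s); both undrilled discs are within 20 mm of where they started (horizontal distance between ring_large and dish_large below 0.012 m and z of ring_large in the frame of dish_large between 0.004 and 0.0078 m and angle between each of ring_large, ring_medium, ring_small's own z axis and vertical below 0.06 rad and linear speed of each of ring_large, ring_medium, ring_small below 0.02 m/s and contact force between each of ring_large, ring_medium, ring_small and the fingers below 0.05 N and horizontal distance between ring_medium and dish_medium below 0.012 m and z of ring_medium in the frame of dish_medium between 0.004 and 0.0078 m and horizontal distance between ring_small and dish_small below 0.012 m and z of ring_small in the frame of dish_small between 0.004 and 0.0078 m and distance of each of plain_large, plain_medium from where it was at the start of the episode below 0.02 m); the robot touches nothing.
It fails at once if the large ring is dropped (falls freely by more than about 18 mm) or thrown (contact force between ring_large and the fingers below 0.02 N and linear speed of ring_large above 0.6 m/s).
It fails at once if the medium ring is dropped (falls freely by more than about 18 mm) or thrown (contact force between ring_medium and the fingers below 0.02 N and linear speed of ring_medium above 0.6 m/s).
It fails at once if the small ring is dropped (falls freely by more than about 18 mm) or thrown (contact force between ring_small and the fingers below 0.02 N and linear speed of ring_small above 0.6 m/s).
It fails at once if the large undrilled disc is moved by more than 20 mm (distance of plain_large from where it was at the start of the episode above 0.02 m).
It fails at once if the medium undrilled disc is moved by more than 20 mm (distance of plain_medium from where it was at the start of the episode above 0.02 m).
It also fails if it takes over 93 s, if anything falls off the work surface, if the arm or the gripper's body presses on something with over 40 N, if the wrist force passes 120 N, or if a joint passes its speed limit or range.

## Working session

There is one attempt and no reset: what is moved stays moved. The work goes in short steps, Python scripts to look and compute and a tool call to move; the robot and the scene stay as the last step left them, time stands still between calls to the robot, and variables do not carry over. Pictures are saved under pics/ and viewed, and the job is handed in when it is done.

Besides the shell and the picture viewer there is one more tool, called after "Call:" as name(argument=value, ...) on one line, values as JSON. send_rows: Moves the arm, as the interface text tells. Its arguments: {"type":"object","properties":{"moves":{"type":"array","items":{"type":"number"}}},"required":["moves"]}

```bash
mkdir -p pics; ls; python3 - <<'E'
from rig import read_state,capture
import cv2
s=read_state();print(s)
for n in("scene","top","wrist"):
    c=capture(n);cv2.imwrite(f"pics/{n}0.png",c["pixels"][:,:,::-1]);print(n,c["vertical_fov"],c["cx"],c["cy"],c["rvec"],c["tvec"])
E
```

```text
pics
{'time_s': 0.0, 'joint_positions': array([-8.58014159e+01,  3.02777190e+01,  8.21571865e+01, -1.32537083e-03,
        6.76868337e+01, -1.02249623e+01]), 'qvel': array([-0.0531031 ,  0.09422739, -0.00033017,  0.07686714,  0.01732156,
       -0.03704337]), 'tau': array([-1.18643416e-03, -4.40049076e+01, -1.76591814e+01,  6.33326964e-02,
        5.83714270e-02, -1.73566814e-04]), 'position': array([ 0.15567251, -0.60455016,  0.22158054]), 'tcp_rot': array([[ 9.68478716e-01,  2.49096259e-01, -1.76903089e-04],
       [ 2.49096067e-01, -9.68476466e-01,  2.11748124e-03],
       [ 3.56130177e-04, -2.09480137e-03, -9.99997742e-01]]), 'force': array([ 0.09638965, -0.98780359, -0.01045111]), 'moment': array([ 0.02959365, -0.00651793,  0.06884494]), 'opening': 0.9989554344427983}
scene 47.16005483372126 248.3900333987932 185.88247469660604 [ 0.91027619  2.55370744 -1.00261698] [ 0.46434705 -0.21065088  1.25061545]
top 42.82623982505275 256.54308485054446 194.13264522469046 [ 2.18618145 -2.16451653  0.10661787] [-0.01774756  0.58394968  1.45889354]
wrist 64.84007381787036 256.680346546718 192.7953849403487 [-2.32328323  1.80086016  0.22640199] [-0.62419277 -0.02908309  0.39129032]
```

View pics/scene0.png

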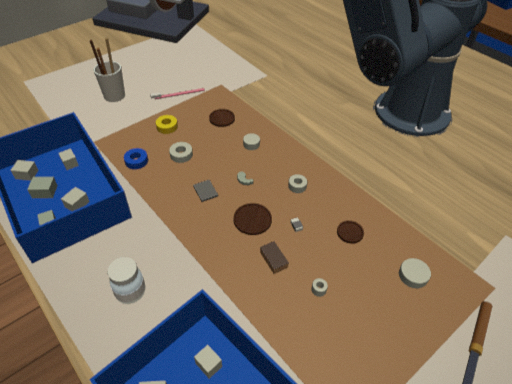

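View pics/top0.png

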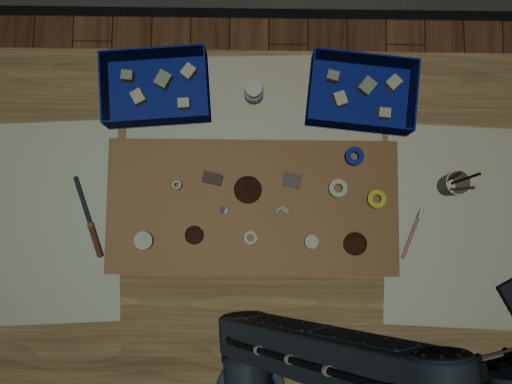

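View pics/wrist0.png

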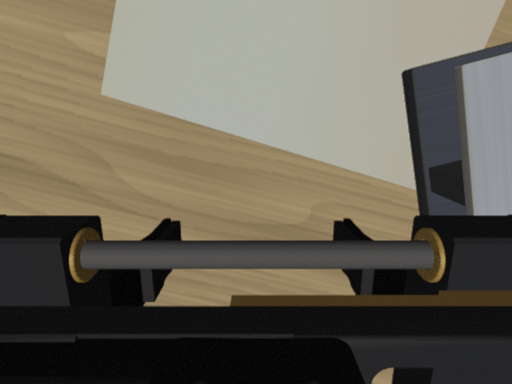

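The top view shows these candidates:
- Stone rings at (338,188), (250,238) and (177,185).
- Plain discs at (143,240) and (312,242).
- Blue ring at (354,156), yellow ring at (377,198), and a broken ring piece at (282,210).
- Dishes at (248,190), (355,244) and (194,235).

I'll measure each of them, using both the top and scene views.

```bash
cat > h.py <<'E'
import numpy as np,cv2
def ray(c,uv,z):
    R=cv2.Rodrigues(np.array(c["rvec"]))[0];t=np.array(c["tvec"]).ravel()
    f=c["pixels"].shape[0]/2/np.tan(np.radians(c["vertical_fov"])/2)
    uv=np.atleast_2d(uv).astype(float)
    d=np.c_[(uv[:,0]-c["cx"])/f,(uv[:,1]-c["cy"])/f,np.ones(len(uv))]@R
    o=-R.T@t
    return o+d*((z-o[2])/d[:,2])[:,None]
E
python3 - <<'E'
from rig import capture
from h import *
def pr(n,c,z,kind,roi):
    im=c["pixels"].astype(int);hsv=cv2.cvtColor(c["pixels"],cv2.COLOR_RGB2HSV)
    if kind=='stone': m=(hsv[...,1]<70)&(hsv[...,2]>100)
    else: m=(hsv[...,2]<75)
    m=m.astype(np.uint8)*255
    x0,y0,x1,y1=roi; k=np.zeros_like(m);k[y0:y1,x0:x1]=m[y0:y1,x0:x1]
    cs,_=cv2.findContours(k,cv2.RETR_EXTERNAL,cv2.CHAIN_APPROX_NONE)
    for q in cs:
        if cv2.contourArea(q)<25: continue
        P=ray(c,q[:,0],z)[:,:2].astype(np.float32)
        (cx,cy),(a,b),_=cv2.minAreaRect(P*1000)
        uv=q[:,0].mean(0).round()
        (ex,ey),ax,_=cv2.fitEllipse(P*1000)
        print(n,kind,uv,"ell",round(ex),round(ey),np.round(ax),"rect",round(a),round(b))
t=capture("top");s=capture("scene")
R=(105,140,400,275)
pr("top",t,.022,'stone',R);pr("top",t,.01,'dark',R)
Rs=(100,85,490,310)
pr("scene",s,.022,'stone',Rs);pr("scene",s,.01,'dark',Rs)
v=cv2.resize(t["pixels"][140:280,100:400,::-1],None,fx=2.6,fy=2.6,interpolation=cv2.INTER_CUBIC)
cv2.imwrite("pics/crop1.png",v)
E
```

```text
top stone [311. 241.] ell 443 -179 [40. 43.] rect 42 39
top stone [142. 240.] ell 442 331 [54. 56.] rect 54 54
top stone [250. 237.] ell 454 6 [40. 43.] rect 41 43
top stone [282. 209.] ell 538 -90 [27. 40.] rect 24 43
top stone [176. 184.] ell 613 234 [26. 28.] rect 28 24
top stone [338. 188.] ell 607 -261 [55. 56.] rect 56 55
top stone [398. 203.] ell 745 -452 [ 44. 127.] rect 409 34
top stone [106. 188.] ell 895 454 [ 10. 772.] rect 297 9
top dark [355. 243.] ell 438 -312 [67. 70.] rect 67 70
top dark [194. 235.] ell 460 178 [52. 55.] rect 52 55
top dark [247. 189.] ell 601 16 [82. 83.] rect 80 83
scene stone [320. 285.] ell 614 233 [28. 28.] rect 29 27
scene stone [416. 271.] ell 444 330 [55. 57.] rect 57 56
scene stone [485. 269.] ell 338 414 [27. 71.] rect 71 28
scene stone [297. 224.] ell 546 97 [19. 37.] rect 34 19
scene stone [203. 193.] ell 650 -103 [20. 25.] rect 26 23
scene stone [205. 186.] ell 633 -118 [30. 35.] rect 31 37
scene stone [298. 181.] ell 456 6 [41. 43.] rect 45 40
scene stone [244. 178.] ell 547 -83 [25. 41.] rect 23 43
scene stone [147. 252.] ell 839 -54 [189. 550.] rect 198 552
scene stone [180. 149.] ell 609 -260 [55. 57.] rect 56 55
scene stone [251. 139.] ell 445 -178 [42. 42.] rect 43 41
scene stone [234.  86.] ell 341 -391 [26. 68.] rect 25 65
scene stone [146. 101.] ell 589 -494 [186. 374.] rect 233 339
scene dark [200. 305.] ell 811 115 [31. 62.] rect 31 64
scene dark [403. 277.] ell 467 321 [12. 35.] rect 39 11
scene dark [267. 260.] ell 650 119 [ 6. 57.] rect 62 6
scene dark [350. 232.] ell 465 179 [53. 57.] rect 58 53
scene dark [252. 219.] ell 605 18 [81. 86.] rect 85 80
scene dark [113. 211.] ell 832 -195 [67. 95.] rect 90 68
scene dark [108. 175.] ell 790 -300 [ 12. 147.] rect 124 13
scene dark [221. 118.] ell 443 -309 [67. 72.] rect 71 64
scene dark [408. 126.] ell -4 -3 [210. 229.] rect 101 204
scene dark [414. 100.] ell -39 -19 [189. 235.] rect 201 232
```

View pics/crop1.png

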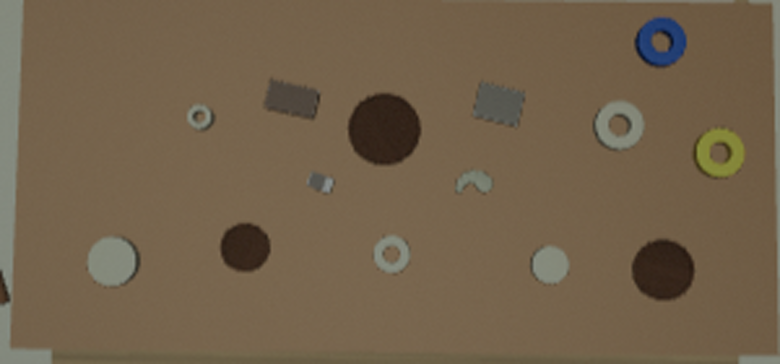

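The sizes settle the matches. The ring diameters came out at about 56, 42 and 28 mm at (608,-260), (455,6) and (613,233). The dishes came out at about 83, 69 and 54 mm at (602,17), (441,-310) and (462,178). The top and scene views agree within 5 mm, and the crop shows clear holes in the three stone rings. First I'll move above the large ring with the jaws along world y.

Call:
send_rows(moves=[0, 0, -0.72, 2.26, 1.72, -0.35, 1, 0, 0, -0.72, 2.26, 1.72, -0.35, 1, 0, 0, -0.72, 2.26, 1.72, -0.35, 1, 0, 0, -0.72, 2.26, 1.72, -0.35, 1, 0, 0, -0.72, 2.26, 1.72, -0.35, 1, 0, 0, -0.72, 2.26, 1.72, -0.35, 1, 0, 0, -0.72, 2.26, 1.72, -0.35, 1, 0, 0, -0.72, 2.26, 1.72, -0.35, 1, 0, 0, -0.72, 2.26, 1.72, -0.35, 1, 0, 0, -0.72, 2.26, 1.72, -0.35, 1, 0, 0, -0.72, 2.26, 1.72, -0.35, 1, 0, 0, -0.72, 2.26, 1.72, -0.35, 1, 0, 0, -0.72, 2.26, 1.72, -0.35, 1, 0, 0, -0.72, 2.26, 1.72, -0.35, 1, 0, 0, -0.72, 2.26, 1.72, -0.35, 1, 0, 0, -0.72, 2.26, 1.72, -0.35, 1, 0, 0, -0.72, 2.26, 1.72, -0.35, 1, 0, 0, -0.72, 2.26, 1.72, -0.35, 1, 0, 0, -0.72, 2.26, 1.72, -0.35, 1, 0, 0, 0, 0, 0, 0, 1])

```text
time_s: 2.25
position: [0.5874, -0.2758, 0.1554]
tcp_rot: [[1.0, 0.017, 0.001], [0.017, -1.0, 0.001], [0.001, -0.001, -1.0]]
force: [-0.3, -0.2, 0.7]
opening: 1.001
```

```bash
python3 - <<'E'
from rig import read_state,capture
import cv2
s=read_state();print(s["position"],s["tcp_rot"].round(3).tolist(),s["joint_positions"].round(1))
c=capture("wrist");cv2.imwrite("pics/w1.png",c["pixels"][:,:,::-1])
E
```

```text
[ 0.58742723 -0.2758343   0.15537381] [[1.0, 0.017, 0.001], [0.017, -1.0, 0.001], [0.001, -0.001, -1.0]] [-35.   36.4  82.    0.1  61.6  54. ]
```

View pics/w1.png

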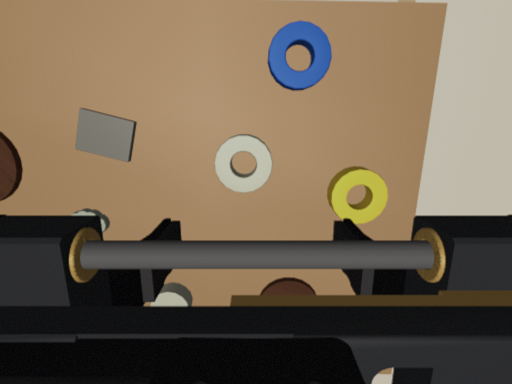

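The wrist view shows the large stone ring at (243,163), with the yellow ring at (360,196) and the blue one at (299,56). I'll cross-check its position from this camera.

```bash
cat >> h.py <<'E'
def stone(c,roi,z=.022):
    hsv=cv2.cvtColor(c["pixels"],cv2.COLOR_RGB2HSV)
    m=((hsv[...,1]<70)&(hsv[...,2]>100)).astype(np.uint8)*255
    x0,y0,x1,y1=roi; k=np.zeros_like(m);k[y0:y1,x0:x1]=m[y0:y1,x0:x1]
    for q in cv2.findContours(k,cv2.RETR_EXTERNAL,cv2.CHAIN_APPROX_NONE)[0]:
        if cv2.contourArea(q)<40: continue
        P=ray(c,q[:,0],z)[:,:2].astype(np.float32)*1000
        e=cv2.fitEllipse(P); print("stone",q[:,0].mean(0).round(),np.round(e[0],1),np.round(e[1]))
E
python3 - <<'E'
from rig import *
from h import *
stone(capture("wrist"),(190,110,300,210))
E
```

```text
stone [242. 161.] [ 609.3 -262. ] [57. 57.]
```

Call:
send_rows(moves=[0, 0, -0.5, 0.72, 0.5, -1, 1, 0, 0, -0.5, 0.72, 0.5, -1, 1, 0, 0, 0, 0.72, 0.5, -1, 1, 0, 0, 0, 0, 0, -1.5, 1, 0, 0, 0, 0, 0, -1.5, 1, 0, 0, 0, 0, 0, -1.5, 1, 0, 0, 0, 0, 0, -1.5, 1, 0, 0, 0, 0, 0, -1.5, 1, 0, 0, 0, 0, 0, -1.2, 1, 0, 0, 0, 0, 0, -1, 1, 0, 0, 0, 0, 0, -1, 1, 0, 0, 0, 0, 0, 0, 1, 0, 0, 0, 0, 0, 0, 1])

```text
time_s: 3.65
position: [0.6069, -0.2635, 0.019]
tcp_rot: [[1.0, -0.004, 0.0], [-0.004, -1.0, -0.0], [0.0, 0.0, -1.0]]
force: [0.5, -0.1, 0.1]
opening: 1.005
```

```bash
python3 - <<'E'
from rig import read_state,capture
import cv2
s=read_state();print(s["position"],s["force"])
c=capture("wrist");cv2.imwrite("pics/w2.png",c["pixels"][:,:,::-1])
E
```

```text
[ 0.60688761 -0.2635261   0.01903343] [ 0.5160755  -0.09952968  0.10002894]
```

View pics/w2.png

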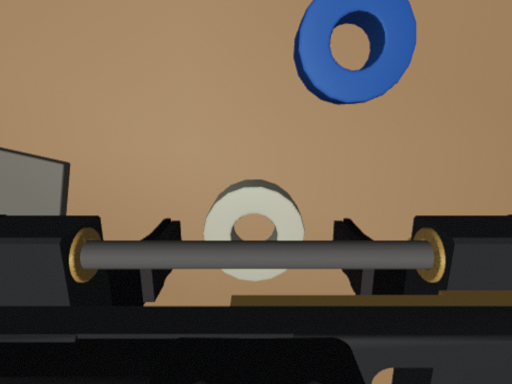

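The large ring sits centred between the open jaws, with its hole at (253,230). I'll lower and grip.

Call:
send_rows(moves=[0, 0, 0, 0.2, 0.2, -0.5, 1, 0, 0, 0, 0, 0, -0.5, 1, 0, 0, 0, 0, 0, 0, 1, 0, 0, 0, 0, 0, 0, 0.5, 0, 0, 0, 0, 0, 0, 0.2, 0, 0, 0, 0, 0, 0, -1, 0, 0, 0, 0, 0, 0, -1, 0, 0, 0, 0, 0, 0, -1, 0, 0, 0, 0, 0, 0, -1, 0, 0, 0, 0, 0, 0, -1, 0, 0, 0, 0, 0, 0, -1])

```text
time_s: 4.8
position: [0.6088, -0.2616, 0.0092]
tcp_rot: [[1.0, -0.004, 0.0], [-0.004, -1.0, -0.0], [0.0, 0.0, -1.0]]
force: [-0.4, -0.6, 0.1]
opening: 0.659
```

The opening of 0.659 is about 57 mm, so the ring is gripped. I'll lift to about 7 cm and check.

Call:
send_rows(moves=[0, 0, 0, 0, 0, 0.3, -1, 0, 0, 0, 0, 0, 0.7, -1, 0, 0, 0, 0, 0, 1, -1, 0, 0, 0, 0, 0, 1, -1, 0, 0, 0, 0, 0, 1, -1, 0, 0, 0, 0, 0, 1, -1, 0, 0, 0, 0, 0, 0.7, -1, 0, 0, 0, 0, 0, 0.3, -1, 0, 0, 0, 0, 0, 0, -1])

```text
time_s: 5.7
position: [0.609, -0.2616, 0.0697]
tcp_rot: [[1.0, -0.004, 0.001], [-0.004, -1.0, -0.001], [0.001, 0.001, -1.0]]
force: [0.4, 0.4, -1.2]
opening: 0.662
```

```bash
python3 - <<'E'
from rig import read_state,capture
import cv2
s=read_state();print(s["position"],s["force"],s["opening"])
c=capture("wrist");cv2.imwrite("pics/w3.png",c["pixels"][:,:,::-1])
E
```

```text
[ 0.60899552 -0.26161536  0.0697404 ] [ 0.40030924  0.4389019  -1.20508069] 0.661507169633871
```

View pics/w3.png

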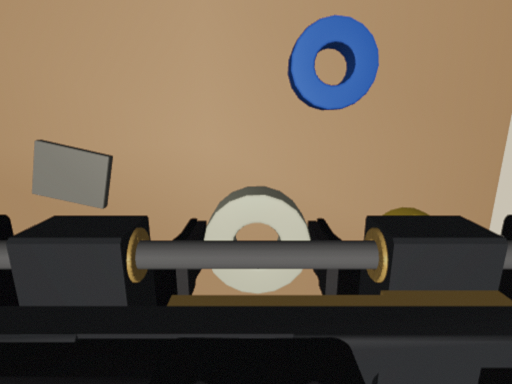

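The ring is held level, with its hole at (257,237), and the force reads −1.2 N, which is about its weight. Now I'll carry it over the large dish.

Call:
send_rows(moves=[0, 0, 0, 0, 0.5, 0, -1, 0, 0, 0, 0, 1, 0, -1, 0, 0, 0, -0.05, 1.5, 0, -1, 0, 0, 0, -0.05, 2, 0, -1, 0, 0, 0, -0.05, 2, 0, -1, 0, 0, 0, -0.05, 2, 0, -1, 0, 0, 0, -0.05, 2, 0, -1, 0, 0, 0, -0.05, 2, 0, -1, 0, 0, 0, -0.05, 2, 0, -1, 0, 0, 0, -0.05, 2, 0, -1, 0, 0, 0, -0.05, 2, 0, -1, 0, 0, 0, -0.05, 2, 0, -1, 0, 0, 0, -0.05, 2, 0, -1, 0, 0, 0, -0.05, 2, 0, -1, 0, 0, 0, -0.05, 1.5, 0, -1, 0, 0, 0, 0, 1, 0, -1, 0, 0, 0, 0, 0.35, 0, -1, 0, 0, 0, 0, 0, 0, -1, 0, 0, 0, 0, 0, 0, -1])

```text
time_s: 7.65
position: [0.6025, 0.0164, 0.0691]
tcp_rot: [[1.0, -0.005, 0.0], [-0.005, -1.0, -0.0], [0.0, 0.0, -1.0]]
force: [0.6, 0.2, -1.0]
opening: 0.658
```

```bash
python3 - <<'E'
from rig import read_state,capture
import cv2
s=read_state();print(s["position"],s["force"],s["opening"])
c=capture("wrist");cv2.imwrite("pics/w4.png",c["pixels"][:,:,::-1])
E
```

```text
[0.60248958 0.01643307 0.06907324] [ 0.63763383  0.18488983 -0.97096063] 0.6583479567295027
```

View pics/w4.png

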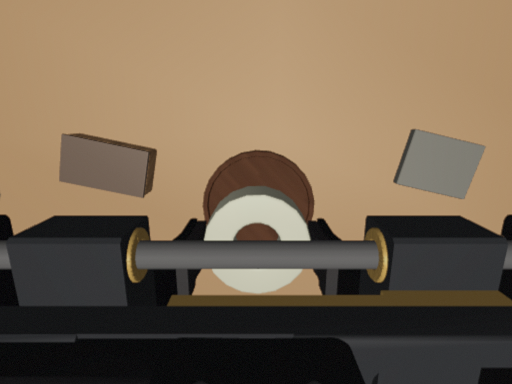

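The dish shows centred behind the ring, both around column 258. I'll lower gently.

Call:
send_rows(moves=[0, 0, 0, 0, 0, -0.4, -1, 0, 0, 0, 0, 0, -0.8, -1, 0, 0, 0, 0, 0, -0.8, -1, 0, 0, 0, 0, 0, -0.8, -1, 0, 0, 0, 0, 0, -0.8, -1, 0, 0, 0, 0, 0, -0.7, -1, 0, 0, 0, 0, 0, -0.4, -1, 0, 0, 0, 0, 0, -0.3, -1, 0, 0, 0, 0, 0, -0.2, -1, 0, 0, 0, 0, 0, 0, -1, 0, 0, 0, 0, 0, -0.05, -1, 0, 0, 0, 0, 0, -0.05, -1, 0, 0, 0, 0, 0, 0, -1, 0, 0, 0, 0, 0, 0, -1])

```text
time_s: 9.1
position: [0.6023, 0.017, 0.0162]
tcp_rot: [[1.0, -0.004, 0.0], [-0.004, -1.0, -0.0], [0.0, 0.0, -1.0]]
force: [-1.3, -0.1, -1.8]
opening: 0.66
```

Call:
send_rows(moves=[0, 0, 0, 0, 0, -0.05, -1, 0, 0, 0, 0, 0, -0.05, -1, 0, 0, 0, 0, 0, 0, -1, 0, 0, 0, 0, 0, 0, -1])

```text
time_s: 9.5
position: [0.6023, 0.017, 0.0152]
tcp_rot: [[1.0, -0.004, 0.0], [-0.004, -1.0, -0.0], [0.0, 0.0, -1.0]]
force: [0.5, -0.4, -0.1]
opening: 0.66
```

At z 0.0152 the weight has come off the gripper, so the ring is seated. I'll release and rise.

Call:
send_rows(moves=[0, 0, 0, 0, 0, 0, 0.4, 0, 0, 0, 0, 0, 0, 0.6, 0, 0, 0, 0, 0, 0, 0.8, 0, 0, 0, 0, 0, 0, 0.8, 0, 0, 0, 0, 0, 0.5, 0.8, 0, 0, 0, 0, 0, 1, 0.8, 0, 0, 0, 0, 0, 2, 0.8, 0, 0, 0, 0, 0, 3, 0.8, 0, 0, 0, 0, 0, 3, 0.8, 0, 0, 0, 0, 0, 1.5, 0.8, 0, 0, 0, 0, 0, 0, 0.8])

```text
time_s: 10.6
position: [0.6044, 0.0168, 0.1287]
tcp_rot: [[1.0, -0.004, 0.007], [-0.004, -1.0, -0.001], [0.007, 0.001, -1.0]]
force: [0.4, -0.6, 0.3]
opening: 0.898
```

```bash
python3 - <<'E'
from rig import read_state,capture
import cv2
s=read_state();print(s["position"],s["force"],s["opening"])
c=capture("wrist");cv2.imwrite("pics/w5.png",c["pixels"][:,:,::-1])
E
```

```text
[0.60443531 0.01676738 0.12866564] [ 0.39908943 -0.55463038  0.34623924] 0.8975121141861803
```

View pics/w5.png

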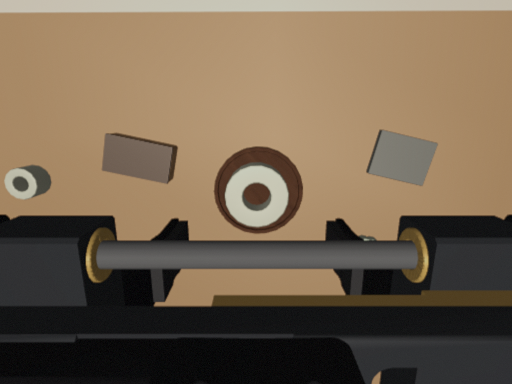

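The large ring lies flat in its dish, with the ring at (257,195) and the dish at (258,190). On to the small ring.

Call:
send_rows(moves=[0, 0, 0, 0, 1, 0, 0.8, 0, 0, 0, 0, 2, 0, 0.8, 0, 0, 0, 0, 3, 0, 0.8, 0, 0, 0, 0.3, 3, 0, 0.8, 0, 0, 0, 0.3, 3, 0, 0.8, 0, 0, 0, 0.3, 3, 0, 0.6, 0, 0, 0, 0.2, 3, 0, 0.4, 0, 0, 0, 0, 2, -1, 0.4, 0, 0, 0, 0, 1.2, -1, 0.4, 0, 0, 0, 0, 0.5, -1, 0.4, 0, 0, 0, 0, 0, 0, 0.4, 0, 0, 0, 0, 0, 0, 0.4])

```text
time_s: 11.85
position: [0.6128, 0.2331, 0.0941]
tcp_rot: [[1.0, -0.005, -0.002], [-0.005, -1.0, -0.001], [-0.002, 0.001, -1.0]]
force: [-0.3, -0.2, 0.1]
opening: 0.7
```

```bash
python3 - <<'E'
from rig import read_state,capture
from h import *
s=read_state();print(s["position"],s["opening"],s["joint_positions"].round(1))
c=capture("wrist");cv2.imwrite("pics/w6.png",c["pixels"][:,:,::-1])
stone(c,(190,100,320,236))
E
```

```text
[0.61276894 0.23313471 0.09411519] 0.7003834352328011 [ 11.1  41.4  83.1  -0.   55.6 101.4]
stone [256. 197.] [614.8 232.5] [28. 31.]
```

View pics/w6.png

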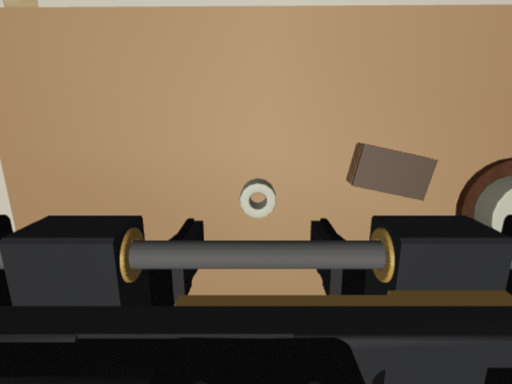

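The wrist view puts the small ring at (614.8, 232.5) mm, pixel (258,200), right below the TCP. I'll descend and grip.

Call:
send_rows(moves=[0, 0, 0, 0.15, 0, -0.5, 0.4, 0, 0, 0, 0, 0, -1.5, 0.4, 0, 0, 0, 0, 0, -1.5, 0.4, 0, 0, 0, 0, 0, -1.5, 0.4, 0, 0, 0, 0, 0, -1.5, 0.4, 0, 0, 0, 0, 0, -1, 0.4, 0, 0, 0, 0, 0, -0.7, 0.4, 0, 0, 0, 0, 0, -0.3, 0.4, 0, 0, 0, 0, 0, 0, 0.4, 0, 0, 0, 0, 0, 0, 0, 0, 0, 0, 0, 0, 0, -0.2, 0, 0, 0, 0, 0, 0, -1, 0, 0, 0, 0, 0, 0, -1, 0, 0, 0, 0, 0, 0, -1, 0, 0, 0, 0, 0, 0, -1, 0, 0, 0, 0, 0, 0, -1, 0, 0, 0, 0, 0, 0, -1])

```text
time_s: 13.6
position: [0.6149, 0.234, 0.0103]
tcp_rot: [[1.0, -0.004, 0.0], [-0.004, -1.0, -0.0], [0.0, 0.0, -1.0]]
force: [-0.5, -0.2, 3.4]
opening: 0.335
```

The opening is about 29 mm as expected, but Fz reads 3.4 N. I'll look before lifting.

```bash
python3 - <<'E'
from rig import read_state,capture
from h import *
s=read_state();print(s["position"],s["force"],s["opening"])
c=capture("wrist");a=c["pixels"][:,:,::-1]
b=capture("scene")["pixels"][210:330,250:400,::-1]
b=cv2.resize(b,(480,384),interpolation=cv2.INTER_CUBIC)
cv2.imwrite("pics/w7.png",cv2.resize(np.hstack([a[:, 100:420],b]),None,fx=1,fy=1))
print(read_state()["force"])
E
```

```text
[0.61488215 0.23400048 0.01034974] [-0.52904304 -0.22081603  3.43977232] 0.3353884194137834
[-0.34592977 -0.40457792  2.73017166]
```

View pics/w7.png

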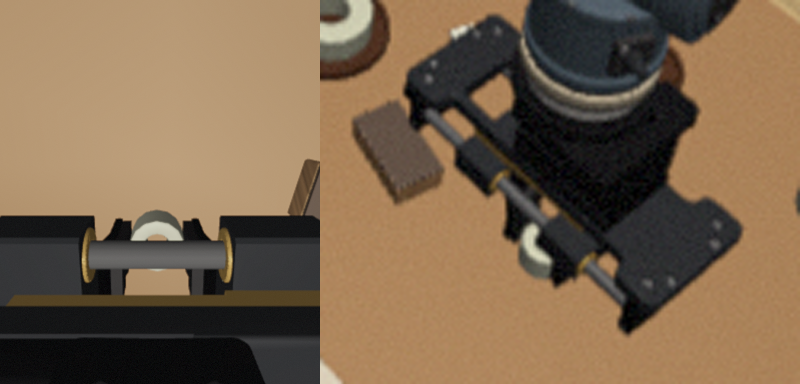

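The ring sits upright between the pads, at about (158,235) in the left crop, so the small preload is harmless. I'll lift.

Call:
send_rows(moves=[0, 0, 0, 0, 0, 0.3, -1, 0, 0, 0, 0, 0, 0.7, -1, 0, 0, 0, 0, 0, 1, -1, 0, 0, 0, 0, 0, 1, -1, 0, 0, 0, 0, 0, 1, -1, 0, 0, 0, 0, 0, 1, -1, 0, 0, 0, 0, 0, 0.7, -1, 0, 0, 0, 0, 0, 0.3, -1, 0, 0, 0, 0, 0, 0, -1, 0, 0, 0, 0, 0, 0, -1])

```text
time_s: 14.7
position: [0.6144, 0.234, 0.0698]
tcp_rot: [[1.0, -0.004, -0.001], [-0.004, -1.0, -0.0], [-0.001, 0.0, -1.0]]
force: [0.3, 0.5, 0.1]
opening: 0.336
```

```bash
python3 - <<'E'
from rig import read_state,capture
from h import *
s=read_state();print(s["position"],s["force"],s["opening"])
c=capture("wrist");cv2.imwrite("pics/w8.png",c["pixels"][:,:,::-1])
E
```

```text
[0.61444624 0.23397417 0.06979614] [0.34720878 0.47476939 0.09167498] 0.336446260879959
```

View pics/w8.png

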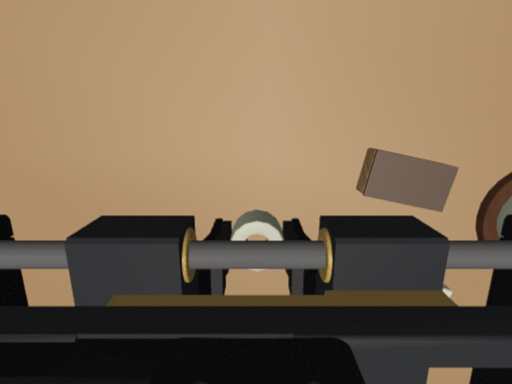

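The small ring is held level. I'll carry it to the small dish.

Call:
send_rows(moves=[0, 0, 0, -0.4, -0.15, 0, -1, 0, 0, 0, -0.9, -0.35, 0, -1, 0, 0, 0, -1.4, -0.5, 0, -1, 0, 0, 0, -1.8, -0.65, 0, -1, 0, 0, 0, -1.8, -0.65, 0, -1, 0, 0, 0, -1.8, -0.65, 0, -1, 0, 0, 0, -1.8, -0.65, 0, -1, 0, 0, 0, -1.8, -0.65, 0, -1, 0, 0, 0, -1.5, -0.55, 0, -1, 0, 0, 0, -1.1, -0.4, 0, -1, 0, 0, 0, -0.6, -0.25, 0, -1, 0, 0, 0, -0.3, -0.1, 0, -1, 0, 0, 0, 0, 0, 0, -1, 0, 0, 0, 0, 0, 0, -1])

```text
time_s: 16.15
position: [0.4637, 0.1787, 0.0701]
tcp_rot: [[1.0, -0.004, 0.001], [-0.004, -1.0, 0.0], [0.001, -0.0, -1.0]]
force: [0.0, -0.3, -0.6]
opening: 0.336
```

```bash
python3 - <<'E'
from rig import read_state,capture
from h import *
s=read_state();print(s["position"],s["force"],s["opening"])
c=capture("wrist");cv2.imwrite("pics/w9.png",c["pixels"][:,:,::-1])
E
```

```text
[0.46372185 0.17868225 0.07014032] [ 0.01415322 -0.25056703 -0.62219199] 0.33609059046028245
```

View pics/w9.png

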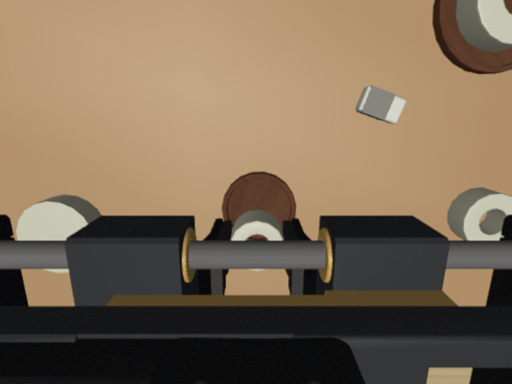

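Dish (259,210) and ring (257,240) line up laterally. I'll lower.

Call:
send_rows(moves=[0, 0, 0, 0, 0, -0.4, -1, 0, 0, 0, 0, 0, -0.8, -1, 0, 0, 0, 0, 0, -0.8, -1, 0, 0, 0, 0, 0, -0.8, -1, 0, 0, 0, 0, 0, -0.8, -1, 0, 0, 0, 0, 0, -0.7, -1, 0, 0, 0, 0, 0, -0.4, -1, 0, 0, 0, 0, 0, -0.3, -1, 0, 0, 0, 0, 0, -0.2, -1, 0, 0, 0, 0, 0, -0.05, -1, 0, 0, 0, 0, 0, 0, -1, 0, 0, 0, 0, 0, 0, -1, 0, 0, 0, 0, 0, 0, -1])

```text
time_s: 17.5
position: [0.4629, 0.1786, 0.0178]
tcp_rot: [[1.0, -0.004, 0.001], [-0.004, -1.0, 0.0], [0.001, -0.0, -1.0]]
force: [0.4, 0.6, 0.0]
opening: 0.332
```

Call:
send_rows(moves=[0, 0, 0, 0, 0, -0.05, -1, 0, 0, 0, 0, 0, -0.05, -1, 0, 0, 0, 0, 0, 0, -1, 0, 0, 0, 0, 0, 0, -1])

```text
time_s: 17.9
position: [0.4627, 0.1785, 0.0165]
tcp_rot: [[1.0, -0.004, -0.0], [-0.004, -1.0, 0.0], [-0.0, -0.0, -1.0]]
force: [-0.5, 0.6, 0.3]
opening: 0.334
```

Call:
send_rows(moves=[0, 0, 0, 0, 0, -0.04, -1, 0, 0, 0, 0, 0, 0, -1, 0, 0, 0, 0, 0, 0, -1])

```text
time_s: 18.2
position: [0.4628, 0.1785, 0.0163]
tcp_rot: [[1.0, -0.004, 0.0], [-0.004, -1.0, 0.0], [0.0, -0.0, -1.0]]
force: [-0.1, -0.4, 1.9]
opening: 0.336
```

Contact shows as Fz 1.9 N at the expected height. I'll release and rise.

Call:
send_rows(moves=[0, 0, 0, 0, 0, 0, -0.2, 0, 0, 0, 0, 0, 0, 0, 0, 0, 0, 0, 0, 0, 0.2, 0, 0, 0, 0, 0, 0, 0.2, 0, 0, 0, 0, 0, 0, 0.2, 0, 0, 0, 0, 0, 0.5, 0.2, 0, 0, 0, 0, 0, 1, 0.2, 0, 0, 0, 0, 0, 2, 0.4, 0, 0, 0, 0, 0, 3, 0.6, 0, 0, 0, 0, 0, 2.5, 0.7, 0, 0, 0, 0, 0, 1, 0.7, 0, 0, 0, 0, 0, 0, 0.7])

```text
time_s: 19.4
position: [0.4638, 0.1787, 0.1179]
tcp_rot: [[1.0, -0.004, 0.004], [-0.004, -1.0, 0.001], [0.004, -0.001, -1.0]]
force: [1.0, -0.7, -0.6]
opening: 0.839
```

```bash
python3 - <<'E'
from rig import read_state,capture
from h import *
s=read_state();print(s["position"],s["force"],s["opening"])
c=capture("wrist");cv2.imwrite("pics/w10.png",c["pixels"][:,:,::-1])
E
```

```text
[0.46380328 0.1787077  0.11789786] [ 0.96966739 -0.72549154 -0.61526086] 0.8388603721278819
```

View pics/w10.png

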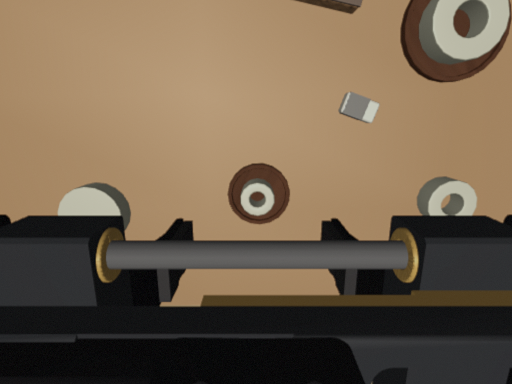

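The small ring lies flat in the small dish, with the ring at (257,199) and the dish at (259,193). On to the medium ring.

Call:
send_rows(moves=[0, 0, 0, 0, -1, 0, 0.7, 0, 0, 0, -0.2, -2, 0, 0.7, 0, 0, 0, -0.2, -3, 0, 0.7, 0, 0, 0, -0.2, -3, 0, 0.7, 0, 0, 0, -0.2, -3, 0, 0.7, 0, 0, 0, 0, -2.2, -0.7, 0.7, 0, 0, 0, 0, -1.5, -0.7, 0.7, 0, 0, 0, 0, -1, -0.7, 0.7, 0, 0, 0, 0, -0.5, -0.3, 0.7, 0, 0, 0, 0, 0, 0, 0.7, 0, 0, 0, 0, 0, 0, 0.7])

```text
time_s: 20.55
position: [0.4544, 0.0069, 0.0919]
tcp_rot: [[1.0, -0.004, -0.001], [-0.004, -1.0, 0.0], [-0.001, -0.0, -1.0]]
force: [0.3, -0.3, 0.1]
opening: 0.849
```

```bash
python3 - <<'E'
from rig import read_state,capture
from h import *
s=read_state();print(s["position"],s["opening"])
c=capture("wrist");cv2.imwrite("pics/w11.png",c["pixels"][:,:,::-1])
stone(c,(190,100,320,240))
E
```

```text
[0.45443203 0.00692853 0.09188398] 0.8490808808684879
stone [259. 201.] [455.4   4.7] [43. 43.]
```

View pics/w11.png

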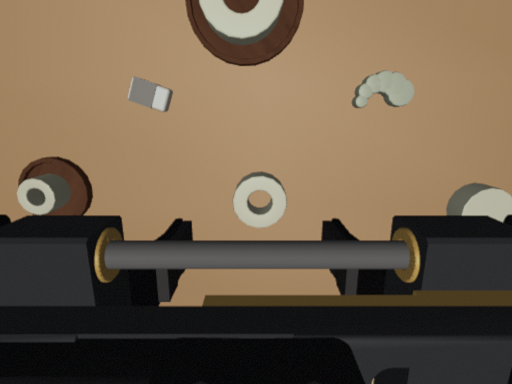

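The medium ring is at (260,201), which is (455.4, 4.7) mm. I'll descend and grip.

Call:
send_rows(moves=[0, 0, 0, 0.1, -0.15, -0.5, 0.7, 0, 0, 0, 0, 0, -1.5, 0.7, 0, 0, 0, 0, 0, -1.5, 0.7, 0, 0, 0, 0, 0, -1.5, 0.7, 0, 0, 0, 0, 0, -1.5, 0.7, 0, 0, 0, 0, 0, -1, 0.6, 0, 0, 0, 0, 0, -0.5, 0.5, 0, 0, 0, 0, 0, -0.2, 0.4, 0, 0, 0, 0, 0, 0, 0.3, 0, 0, 0, 0, 0, 0, 0.2, 0, 0, 0, 0, 0, 0, 0, 0, 0, 0, 0, 0, 0, -1, 0, 0, 0, 0, 0, 0, -1, 0, 0, 0, 0, 0, 0, -1, 0, 0, 0, 0, 0, 0, -1, 0, 0, 0, 0, 0, 0, -1])

```text
time_s: 22.2
position: [0.456, 0.005, 0.0105]
tcp_rot: [[1.0, -0.004, 0.001], [-0.004, -1.0, -0.0], [0.001, 0.0, -1.0]]
force: [-0.6, -0.7, 6.7]
opening: 0.496
```

Call:
send_rows(moves=[0, 0, 0, 0, 0, 0.3, -1, 0, 0, 0, 0, 0, 0.7, -1, 0, 0, 0, 0, 0, 1, -1, 0, 0, 0, 0, 0, 1, -1, 0, 0, 0, 0, 0, 1, -1, 0, 0, 0, 0, 0, 1, -1, 0, 0, 0, 0, 0, 0.7, -1, 0, 0, 0, 0, 0, 0.3, -1, 0, 0, 0, 0, 0, 0, -1, 0, 0, 0, 0, 0, 0, -1])

```text
time_s: 23.2
position: [0.4556, 0.0051, 0.0701]
tcp_rot: [[1.0, -0.004, -0.0], [-0.004, -1.0, 0.0], [-0.0, -0.0, -1.0]]
force: [-0.2, 0.3, -0.7]
opening: 0.495
```

```bash
python3 - <<'E'
from rig import read_state,capture
from h import *
s=read_state();print(s["position"],s["force"],s["opening"])
c=capture("wrist");cv2.imwrite("pics/w12.png",c["pixels"][:,:,::-1])
E
```

```text
[0.45558692 0.00505948 0.07005413] [-0.15217325  0.27245018 -0.72792256] 0.4951734996158606
```

View pics/w12.png

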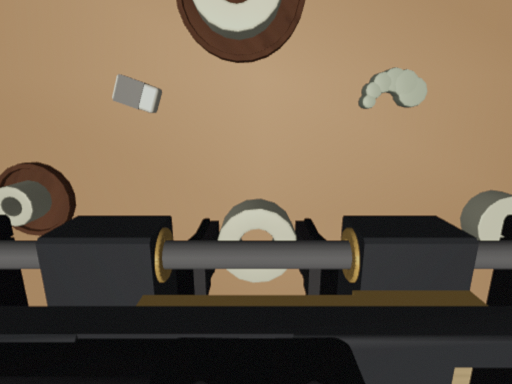

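The medium ring is held level. I'll carry it to the medium dish, passing about 38 mm above plain_medium.

Call:
send_rows(moves=[0, 0, 0, 0, -0.5, 0, -1, 0, 0, 0, 0, -1, 0, -1, 0, 0, 0, -0.1, -1.5, 0, -1, 0, 0, 0, -0.1, -2, 0, -1, 0, 0, 0, -0.1, -2, 0, -1, 0, 0, 0, -0.1, -2, 0, -1, 0, 0, 0, -0.1, -2, 0, -1, 0, 0, 0, -0.1, -2, 0, -1, 0, 0, 0, -0.1, -2, 0, -1, 0, 0, 0, -0.1, -2, 0, -1, 0, 0, 0, -0.1, -2, 0, -1, 0, 0, 0, -0.1, -2, 0, -1, 0, 0, 0, -0.1, -2, 0, -1, 0, 0, 0, -0.1, -2, 0, -1, 0, 0, 0, -0.1, -2, 0, -1, 0, 0, 0, -0.1, -2, 0, -1, 0, 0, 0, -0.1, -1.3, 0, -1, 0, 0, 0, 0, -0.8, 0, -1, 0, 0, 0, 0, -0.45, 0, -1, 0, 0, 0, 0, 0, 0, -1])

```text
time_s: 25.25
position: [0.4407, -0.3106, 0.0701]
tcp_rot: [[1.0, -0.005, -0.0], [-0.005, -1.0, 0.0], [-0.0, -0.0, -1.0]]
force: [-0.2, -1.2, -1.0]
opening: 0.491
```

Call:
send_rows(moves=[0, 0, 0, 0, 0, 0, -1, 0, 0, 0, 0, 0, 0, -1])

```text
time_s: 25.45
position: [0.4406, -0.3095, 0.0701]
tcp_rot: [[1.0, -0.004, -0.001], [-0.004, -1.0, 0.001], [-0.001, -0.001, -1.0]]
force: [-0.6, 0.5, -1.1]
opening: 0.496
```

```bash
python3 - <<'E'
from rig import read_state,capture
from h import *
s=read_state();print(s["position"],s["force"],s["opening"])
c=capture("wrist");cv2.imwrite("pics/w13.png",c["pixels"][:,:,::-1])
E
```

```text
[ 0.44061705 -0.3095062   0.07011108] [-0.63220026  0.45292626 -1.12832758] 0.4955349102467535
```

View pics/w13.png

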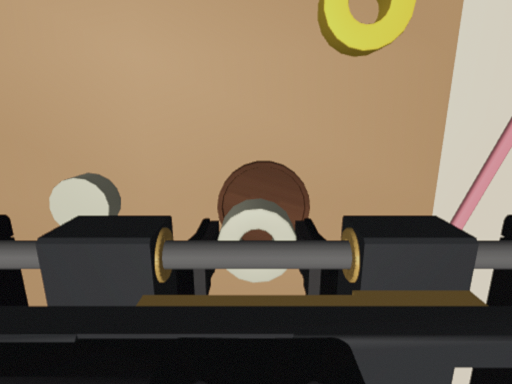

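The dish centre is at column 264 against about 259 in the previous placings, so it lies roughly 3 mm further toward −y. I'll shift by that and lower.

Call:
send_rows(moves=[0, 0, 0, 0, -0.3, -0.4, -1, 0, 0, 0, 0, 0, -0.8, -1, 0, 0, 0, 0, 0, -0.8, -1, 0, 0, 0, 0, 0, -0.8, -1, 0, 0, 0, 0, 0, -0.8, -1, 0, 0, 0, 0, 0, -0.7, -1, 0, 0, 0, 0, 0, -0.4, -1, 0, 0, 0, 0, 0, -0.3, -1, 0, 0, 0, 0, 0, -0.2, -1, 0, 0, 0, 0, 0, -0.05, -1, 0, 0, 0, 0, 0, -0.05, -1, 0, 0, 0, 0, 0, 0, -1, 0, 0, 0, 0, 0, 0, -1])

```text
time_s: 26.8
position: [0.4409, -0.3136, 0.0174]
tcp_rot: [[1.0, -0.004, 0.0], [-0.004, -1.0, -0.0], [0.0, 0.0, -1.0]]
force: [0.6, -0.6, 0.4]
opening: 0.497
```

Call:
send_rows(moves=[0, 0, 0, 0, 0, -0.05, -1, 0, 0, 0, 0, 0, 0, -1, 0, 0, 0, 0, 0, 0, -1])

```text
time_s: 27.1
position: [0.4407, -0.3135, 0.0167]
tcp_rot: [[1.0, -0.004, 0.0], [-0.004, -1.0, -0.0], [0.0, 0.0, -1.0]]
force: [0.3, 0.8, -0.9]
opening: 0.495
```

Call:
send_rows(moves=[0, 0, 0, 0, 0, -0.05, -1, 0, 0, 0, 0, 0, 0, -1, 0, 0, 0, 0, 0, 0, -1])

```text
time_s: 27.4
position: [0.4407, -0.3135, 0.0165]
tcp_rot: [[1.0, -0.004, 0.0], [-0.004, -1.0, -0.0], [0.0, 0.0, -1.0]]
force: [-0.6, 0.1, 4.8]
opening: 0.49
```

Contact shows as Fz 4.8 N at the expected 0.0165. I'll release and rise.

Call:
send_rows(moves=[0, 0, 0, 0, 0, 0, 0.1, 0, 0, 0, 0, 0, 0, 0.3, 0, 0, 0, 0, 0, 0, 0.5, 0, 0, 0, 0, 0, 0, 0.5, 0, 0, 0, 0, 0, 0, 0.5, 0, 0, 0, 0, 0, 0.5, 0.5, 0, 0, 0, 0, 0, 1, 0.5, 0, 0, 0, 0, 0, 2, 0.5, 0, 0, 0, 0, 0, 3, 0.7, 0, 0, 0, 0, 0, 3, 0.7, 0, 0, 0, 0, 0, 3, 0.7, 0, 0, 0, 0, 0, 1.5, 0.7, 0, 0, 0, 0, 0, 0, 0.7])

```text
time_s: 28.7
position: [0.4421, -0.3148, 0.1594]
tcp_rot: [[1.0, -0.004, 0.005], [-0.004, -1.0, -0.005], [0.005, 0.005, -1.0]]
force: [-0.7, 0.1, 0.3]
opening: 0.847
```

Call:
send_rows(moves=[0, 0, 0, -0.5, -2, 0.5, 0.7, 0, 0, 0, -1, -3, 0.5, 0.7, 0, 0, 0, -1.5, -3, 0.5, 0.7, 0, 0, 0, -1.5, -3, 0.5, 0.7, 0, 0, 0, -1.5, -3, 0.5, 0.7, 0, 0, 0, -1, -3, 0, 0.7, 0, 0, 0, -1, -3, 0, 0.7, 0, 0, 0, -1, -3, 0, 0.7, 0, 0, 0, 0, -2, 0, 0.7, 0, 0, 0, 0, 0, 0, 0.7, 0, 0, 0, 0, 0, 0, 0.7])

```text
time_s: 29.8
position: [0.3503, -0.5622, 0.1798]
tcp_rot: [[1.0, -0.005, -0.001], [-0.005, -1.0, 0.003], [-0.001, -0.003, -1.0]]
force: [0.0, 0.7, 0.3]
opening: 0.851
```

```bash
python3 - <<'E'
from rig import read_state,capture
from h import *
s=read_state();print(s["position"],s["force"])
t=capture("top");b=capture("scene")
stone(t,(105,140,395,275),.028);print("z=.022");stone(t,(105,140,395,275),.022)
for n,c,roi in(("top",t,(105,140,395,275)),("scene",b,(140,85,430,300))):
    print(n,"z .028");stone(c,roi,.028)
    hsv=cv2.cvtColor(c["pixels"],cv2.COLOR_RGB2HSV)
    # whole dish+ring blob: dark OR stone, near each dish
    m=(((hsv[...,2]<75)|((hsv[...,1]<70)&(hsv[...,2]>100)))).astype(np.uint8)
    x0,y0,x1,y1=roi;k=np.zeros_like(m);k[y0:y1,x0:x1]=m[y0:y1,x0:x1]
    for q in cv2.findContours(k,cv2.RETR_EXTERNAL,cv2.CHAIN_APPROX_NONE)[0]:
        if cv2.contourArea(q)<150: continue
        P=ray(c,q[:,0],.01)[:,:2].astype(np.float32)*1000
        e=cv2.fitEllipse(P);print(" blob",q[:,0].mean(0).round(),np.round(e[0],1),np.round(e[1]))
v=cv2.resize(t["pixels"][140:280,100:400,::-1],None,fx=2.6,fy=2.6,interpolation=cv2.INTER_CUBIC)
cv2.imwrite("pics/end_top.png",v)
v=cv2.resize(b["pixels"][80:310,120:460,::-1],None,fx=2.3,fy=2.3,interpolation=cv2.INTER_CUBIC)
cv2.imwrite("pics/end_scene.png",v)
E
```

```text
[ 0.35027278 -0.56222105  0.17984189] [0.00894458 0.68570097 0.27460547]
stone [356. 243.] [ 438.1 -311.7] [40. 40.]
stone [311. 241.] [ 443.2 -178.3] [40. 43.]
stone [142. 240.] [442.  330.2] [54. 56.]
stone [192. 234.] [460.2 179.9] [26. 27.]
stone [282. 209.] [538.3 -89.8] [25. 43.]
stone [247. 189.] [600.6  18.3] [53. 55.]
stone [106. 188.] [899.3 452.1] [ 10. 785.]
z=.022
stone [356. 243.] [ 438.1 -312.9] [40. 40.]
stone [311. 241.] [ 443.2 -179. ] [41. 43.]
stone [142. 240.] [441.9 331.5] [54. 56.]
stone [192. 234.] [460.2 180.6] [26. 27.]
stone [282. 209.] [538.7 -90.1] [25. 43.]
stone [247. 189.] [601.2  18.4] [53. 55.]
stone [106. 188.] [901.1 454. ] [ 10. 788.]
top z .028
stone [356. 243.] [ 438.1 -311.7] [40. 40.]
stone [311. 241.] [ 443.2 -178.3] [40. 43.]
stone [142. 240.] [442.  330.2] [54. 56.]
stone [192. 234.] [460.2 179.9] [26. 27.]
stone [282. 209.] [538.3 -89.8] [25. 43.]
stone [247. 189.] [600.6  18.3] [53. 55.]
stone [106. 188.] [899.3 452.1] [ 10. 785.]
 blob [354. 243.] [ 438.3 -312.2] [67. 70.]
 blob [143. 240.] [441.8 332.9] [56. 59.]
 blob [194. 235.] [459.7 177.9] [52. 55.]
 blob [247. 189.] [600.7  16.4] [80. 82.]
scene z .028
stone [416. 271.] [448.9 330.8] [54. 56.]
stone [352. 226.] [462.8 179.1] [27. 29.]
stone [298. 223.] [548.7  99.5] [18. 35.]
stone [253. 213.] [602.6  18. ] [56. 57.]
stone [168. 264.] [813.9  11. ] [125. 314.]
stone [244. 178.] [550.8 -78.8] [24. 41.]
stone [251. 139.] [ 449.5 -172.9] [41. 42.]
stone [221. 112.] [ 440.6 -311.6] [42. 43.]
stone [234.  86.] [ 347.1 -384.6] [26. 63.]
stone [172.  95.] [ 528.6 -469.9] [134. 263.]
 blob [414. 272.] [439.1 326.5] [55. 67.]
 blob [351. 231.] [464.9 178.3] [53. 58.]
 blob [252. 219.] [604.4  17.7] [81. 87.]
 blob [168. 264.] [ 8.094e+02 -4.000e-01] [128. 322.]
 blob [221. 117.] [ 440.1 -312.3] [65. 84.]
 blob [406. 110.] [  7.6 -18. ] [157. 257.]
 blob [172.  95.] [ 517.2 -493. ] [137. 270.]
```

View pics/end_top.png

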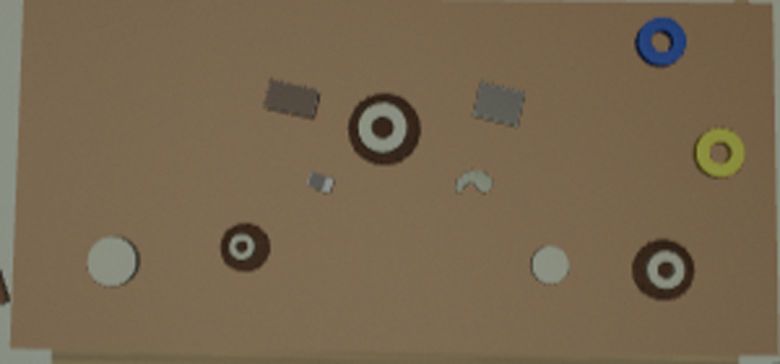

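View pics/end_scene.png

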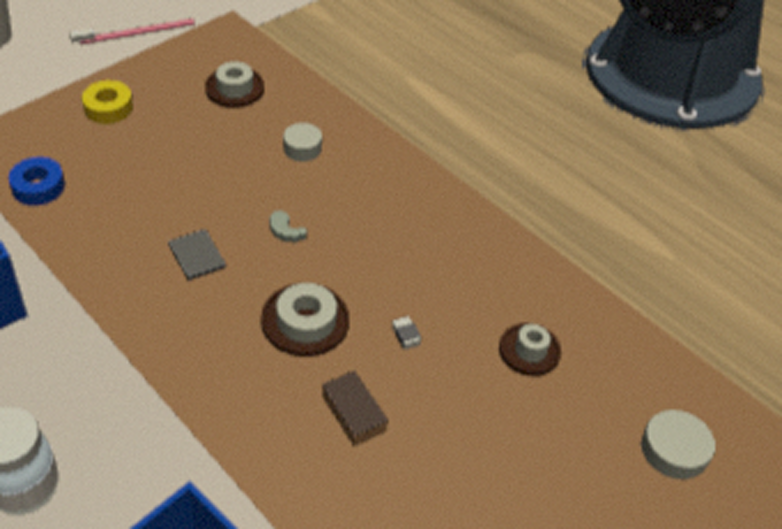

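All three rings lie flat, within about 4 mm of their dish centres in both views. The plain discs have not moved, and the arm is clear and still. I'm handing in.

```bash
python3 -c "
from rig import hand_in;print(hand_in())"
```

```text
the job is handed in; nothing more can be done
None
```

I placed the large, small and medium rings in the dishes of their own size and handed the job in at about 30 s of the 93 s allowed. I let go of each ring only after lowering it to its expected resting height. No verdict is reported.

**Last checks:**
- **Centring:** the final top and scene pictures put each ring within about 4 mm of its dish centre, against the 12 mm limit. All three look flat.
- **Undrilled discs:** both measured within about 1 mm of where they started.
- **Arm:** clear of everything and open.

**Disagreements:**
- **Cameras:** the two views differ by up to about 5 mm on the dish positions. Within each view the ring and dish agree.
- **Force readings:** the wrist force read 3–7 N while I gripped the small and medium rings on the table. Both then lifted level and were set down normally.
- **Medium dish:** the wrist view showed it about 3 mm off my first estimate, and I corrected for that before setting the ring down.

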